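# Line up the wooden canisters by size on the shop's display board

### The arm

A 6-joint arm with a two-finger parallel gripper is mounted at the origin on the work surface. World frame = base frame: x ahead of the robot, y to its left, z up, the work surface at z = 0. Lengths are in m, angles in rad, forces in N, time in s.
With the tool pointing down it reaches from about 0.25 to 0.775 m from the base axis. Payload 4 kg.
Tool frame: the origin (TCP) lies at the centre of the arm's flange, where the gripper is bolted on; the fingertips stand 199 mm ahead of it and the grasp point (between the pads) lies 180 mm ahead of it (robot.tcp_to_tips is the distance from the TCP to the fingertips, in m); z points along the fingers, y is the line along which they close (so a half turn about z gives the same grasp; the last joint's range is limited). The gripper opens to 94 mm and grips with 3 to 60 N. Pads are 16 mm wide; open, the fingers measure 119 mm over their backs; the gripper's body (75 mm by 177 mm) begins 78 mm behind the grasp point.
Start: joints at [-1.29, 0.087, 1.371, -0, 1.684, -0.103], TCP at [0.206, -0.51, 0.405] pointing down, gripper open.
Joint ranges: [-3.1, 3.1], [-0.76, 2.03], [0.27, 2.55], [-1.08, 4.22], [0.17, 2.65], [-2.57, 2.57]. Speed limits (rad/s): [2.79, 2.79, 3.14, 3.14, 3.14, 3.14].

### API

Orientations are given as [roll, pitch, yaw] about the fixed x, y, z axes, in that order (R = Rz(yaw) Ry(pitch) Rx(roll)).
In Python, from bench import telemetry, snapshot, ticket, robot gives the robot as it stands.
- The arm moves only by the tool apply_moves, never from a script. Its argument "moves" is a list that holds one entry, the list of rows, each a list of 5 numbers: the shift along the tool's x, y, z in units of 50 mm (1.0 is 50 mm), then the turn about the tool's z in units of 10 degrees (1.0 is 10 degrees), then the closure, from 0 (fully open) to 1 (shut). A call has 1 to 10 rows; each row is the pose to reach, as a shift and turn from the pose commanded when the call began, along the tool's axes at that moment; what a row does not reach only later rows make up. A row lasts 1/8 s, in which the tool goes at most 62.5 mm and 10.7 degrees, less where a joint would pass 70% of its speed; a pose out of reach is approached as far as the arm can. A call with a gripper value outside its range is refused whole. The fingers move at their own pace and stop on an object; the grip force is fixed at half the most. Time passes only in rows, so rows that repeat a pose let the fingers close. It gives the time, the measured TCP pose, the force, the opening and the grip force at its end, in the units of the state.
- telemetry.get_obs(): the state, without advancing time (a new reading comes with each control period).
- snapshot(name): name is "scene" or "top"; returns a dict with "image" (480x640x3 uint8, red, green, blue), "fovy" (degrees; the focal length in pixels is half the picture's height over the tangent of half this angle, whatever the lens; pixels are square), "cx", "cy" (the principal point, pixels), "R" (3x3) and "t" (3): a world point X has camera coordinates R X + t. Camera axes: x right, y down, z forward; pixel columns grow to the right and rows downward; lengths in m; the calibration is good to about 2 mm. A picture is of the moment at which its call begins. There is no depth.
- ticket.close_job(): hands the job in; it is judged then, once.
The state is a dict: "time": time; "joint_positions": joint angles; "qvel": joint speeds; "joint_torque": joint torques, N m; "tool_pos": TCP position; "ee_rot": TCP orientation; "wrist_force": force on the tool from outside, world axes, zero at the start; "wrist_torque": the same for the moment, N m; "width": finger opening in m; "finger_force": force on a finger pad.
Only numpy, scipy, OpenCV 4.12 (cv2) and the standard library are available. Lean on these libraries where they do the work, as an engineer would, in place of code of your own. Each camera call takes 0.05 s, during which the arm holds its last target. There are 200 camera calls.

### The job

Dress the display board for the shop: stand the four wooden canisters on the four cork pads, one in the middle of each pad, in order of size, with the largest next to the carved elephant and the smallest at the far end. Set each one down gently, upright, do not drop or knock over any, and leave the brass bell where it stands.

Things in the scene. Friction and masses are not known exactly. Their poses are not given: they have to be found in the camera images.
- canister58_mid (a point): the largest of four upright turned-wood lidded canisters of the same shape: round, straight-sided, 58 mm in diameter, 90 mm tall in all; the side is straight from the foot up to 68 mm, above it a dark lid 6 mm narrower and a small knob. This point is on its axis, half-way up (45 mm above its underside); z is its axis, upward when it stands. Loose, stands on the table at the start.
- canister50_mid (a point): the second largest of four upright turned-wood lidded canisters of the same shape: round, straight-sided, 50 mm in diameter, 76 mm tall in all; the side is straight from the foot up to 58 mm, above it a dark lid 6 mm narrower and a small knob. This point is on its axis, half-way up (38 mm above its underside); z is its axis, upward when it stands. Loose, stands on the table at the start.
- canister42_mid (a point): the third largest of four upright turned-wood lidded canisters of the same shape: round, straight-sided, 42 mm in diameter, 62 mm tall in all; the side is straight from the foot up to 47 mm, above it a dark lid 6 mm narrower and a small knob. This point is on its axis, half-way up (31 mm above its underside); z is its axis, upward when it stands. Loose, stands on the table at the start.
- canister34_mid (a point): the smallest of four upright turned-wood lidded canisters of the same shape: round, straight-sided, 34 mm in diameter, 48 mm tall in all; the side is straight from the foot up to 36 mm, above it a dark lid 6 mm narrower and a small knob. This point is on its axis, half-way up (24 mm above its underside); z is its axis, upward when it stands. Loose, stands on the table at the start.
- pad1_top (a point): one of four round cork pads, 72 mm across and 3 mm thick, fixed in a row on a low slatted wooden display board (94 by 540 mm, 12 mm thick), about 90 mm from centre to centre; pads 1 to 4 follow one another along the board, this is number 1 in that row (an end pad). This point is the centre of its top face, 15 mm above the table; z up.
- pad2_top (a point): one of four round cork pads, 72 mm across and 3 mm thick, fixed in a row on a low slatted wooden display board (94 by 540 mm, 12 mm thick), about 90 mm from centre to centre; pads 1 to 4 follow one another along the board, this is number 2 in that row (an inner pad). This point is the centre of its top face, 15 mm above the table; z up.
- pad3_top (a point): one of four round cork pads, 72 mm across and 3 mm thick, fixed in a row on a low slatted wooden display board (94 by 540 mm, 12 mm thick), about 90 mm from centre to centre; pads 1 to 4 follow one another along the board, this is number 3 in that row (an inner pad). This point is the centre of its top face, 15 mm above the table; z up.
- pad4_top (a point): one of four round cork pads, 72 mm across and 3 mm thick, fixed in a row on a low slatted wooden display board (94 by 540 mm, 12 mm thick), about 90 mm from centre to centre; pads 1 to 4 follow one another along the board, this is number 4 in that row (an end pad). This point is the centre of its top face, 15 mm above the table; z up.
- elephant: a dark carved wooden elephant, about 80 mm long, 42 mm wide and 62 mm high, fixed on one end of the display board about 90 mm beyond the end pad (it may be at the pad 1 end or at the pad 4 end; a small terracotta dish, 60 mm across, is at the other end). Origin under its middle, on the board's top; trunk toward its own -x, z up.
- bell_mid (a point): a brass hand bell standing on its mouth among the canisters, 54 mm across at the foot, 75 mm tall; loose, not to be moved. This point is half-way up, on its axis.
Not all that is in view belongs to the job. Leave any purple look-alike of the part that bears canister50_mid alone.

How it is judged:
At the end, for the whole second after the job is handed in: Counted from the pad beside the elephant, the largest, second, third and smallest canister stand on the four pads in turn, each upright (within 0.1 rad), resting on its pad (height within 6 mm) with its axis within 14 mm of the pad's centre, at rest (((horizontal distance between elephant and pad1_top below 0.15 m and horizontal distance between canister58_mid and pad1_top below 0.014 m and z of canister58_mid in the frame of pad1_top between 0.039 and 0.051 m and angle between each of canister58_mid, canister50_mid, canister42_mid, canister34_mid's own z axis and vertical below 0.1 rad and horizontal distance between canister50_mid and pad2_top below 0.014 m and z of canister50_mid in the frame of pad2_top between 0.032 and 0.044 m and horizontal distance between canister42_mid and pad3_top below 0.014 m and z of canister42_mid in the frame of pad3_top between 0.025 and 0.037 m and horizontal distance between canister34_mid and pad4_top below 0.014 m and z of canister34_mid in the frame of pad4_top between 0.018 and 0.03 m) or (horizontal distance between elephant and pad4_top below 0.15 m and horizontal distance between canister58_mid and pad4_top below 0.014 m and z of canister58_mid in the frame of pad4_top between 0.039 and 0.051 m and angle between each of canister58_mid, canister50_mid, canister42_mid, canister34_mid's own z axis and vertical below 0.1 rad and horizontal distance between canister50_mid and pad3_top below 0.014 m and z of canister50_mid in the frame of pad3_top between 0.032 and 0.044 m and horizontal distance between canister42_mid and pad2_top below 0.014 m and z of canister42_mid in the frame of pad2_top between 0.025 and 0.037 m and horizontal distance between canister34_mid and pad1_top below 0.014 m and z of canister34_mid in the frame of pad1_top between 0.018 and 0.03 m)) and linear speed of each of canister58, canister50, canister42, canister34 below 0.02 m/s); the robot touches nothing.
It fails at once if a canister is tipped over (angle between any of canister58_mid, canister50_mid, canister42_mid, canister34_mid's own z axis and vertical above 0.8 rad).
It fails at once if a canister is dropped (falls freely more than about 35 mm) ((contact force between canister58 and anything else below 0.01 N and linear speed of canister58 above 0.85 m/s) or (contact force between canister50 and anything else below 0.01 N and linear speed of canister50 above 0.85 m/s) or (contact force between canister42 and anything else below 0.01 N and linear speed of canister42 above 0.85 m/s) or (contact force between canister34 and anything else below 0.01 N and linear speed of canister34 above 0.85 m/s)).
It fails at once if the brass bell is shifted or tipped over (distance of bell_mid from where it was at the start of the episode above 0.03 m or angle between bell_mid's own z axis and vertical above 0.5 rad).
It also fails if it takes over 102 s, if anything falls off the work surface, if the arm or the gripper's body presses on something with over 40 N, if the wrist force passes 120 N, or if a joint passes its speed limit or range.

## Working session

There is one attempt and no reset: what is moved stays moved. The work goes in short steps, Python scripts to look and compute and a tool call to move; the robot and the scene stay as the last step left them, time stands still between calls to the robot, and variables do not carry over. Pictures are saved under pics/ and viewed, at most 14 in all, crops included, and the job is handed in when it is done.

Besides the shell and the picture viewer there is one more tool, called after "Emit:" as a command line: name --argument value ..., lists and objects as JSON in quotes. apply_moves: Moves the arm, as the interface text tells. Its arguments: {"type":"object","properties":{"moves":{"type":"array","items":{"type":"array","items":{"type":"array","items":{"type":"number"}}}}},"required":["moves"]}

```bash
mkdir -p pics; ls; python3 - <<'E'
from bench import telemetry, snapshot, ticket, robot
import cv2, numpy as np
o=telemetry.get_obs(); print({k:np.round(v,4).tolist() for k,v in o.items()})
for n in("scene","top"):
    s=snapshot(n); cv2.imwrite(f"pics/{n}0.png",s["image"][:,:,::-1]); print(n,s["fovy"],s["cx"],s["cy"],np.round(s["R"],4).tolist(),np.round(s["t"],4).tolist())
E
```

```text
pics
{'time': 0.0, 'joint_positions': [-1.2901, 0.0879, 1.3723, -0.0, 1.6836, -0.1031], 'qvel': [-0.0002, -0.0022, 0.0007, 0.0011, -0.0001, 0.0013], 'joint_torque': [-0.0023, -34.0185, -30.2429, 0.0715, 0.0328, -0.0002], 'tool_pos': [0.2059, -0.5099, 0.4035], 'ee_rot': [-3.1394, -0.0002, 0.3838], 'wrist_force': [0.046, -0.8782, -0.4805], 'wrist_torque': [-0.0151, 0.0354, -0.0424], 'finger_force': 0.0, 'width': 0.0939}
scene 54.845090832288975 314.9414191618233 243.67794111237245 [[-0.8173, 0.5761, -0.0086], [0.3244, 0.4478, -0.8332], [-0.4762, -0.6838, -0.5529]] [0.4429, -0.1108, 1.3048]
top 52.053378319090186 319.0287441063539 238.72099159078707 [[-0.001, -0.9998, 0.0222], [-0.9852, -0.0028, -0.1716], [0.1717, -0.022, -0.9849]] [-0.0133, 0.5248, 0.942]
```

View pics/top0.png

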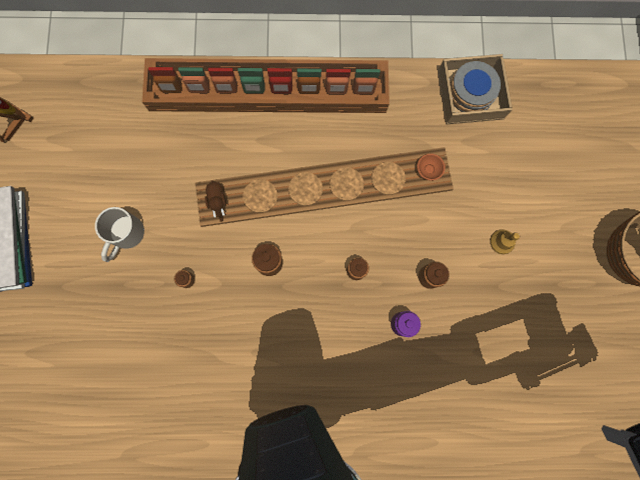

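View pics/scene0.png

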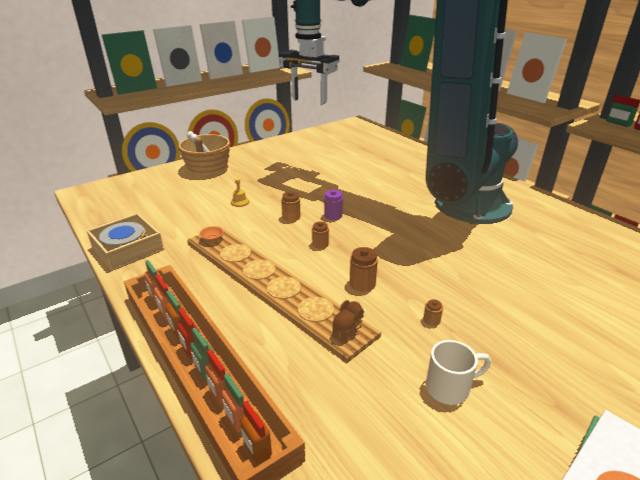

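The top view shows the elephant at (216,200) at the left end of the board and the dish at (430,167). The pads from the elephant outward are at (260,195), (305,188), (347,183) and (389,178).

Canister candidates:
- 58: brown (267,258), the largest.
- 50: brown (434,273). Purple (406,324) is about the same size, but it is the look-alike, so I leave it.
- 42: brown (357,267).
- 34: brown (184,278).
- The bell is at (503,241).

Next I measure in both views and confirm on an enlarged overlay.

```bash
cat > h.py <<'E'
import numpy as np, cv2
from scipy.optimize import minimize
from bench import snapshot, telemetry
class Cam:
    def __init__(s,n):
        d=snapshot(n); s.img=np.ascontiguousarray(d["image"][:,:,::-1]); s.f=240/np.tan(np.radians(d["fovy"]/2))
        s.c=np.array([d["cx"],d["cy"]]); s.R=np.array(d["R"]); s.t=np.array(d["t"])
    def proj(s,X):
        p=np.atleast_2d(X)@s.R.T+s.t; return s.f*p[:,:2]/p[:,2:]+s.c
    def ray(s,uv,z):
        d=s.R.T@np.append((np.array(uv)-s.c)/s.f,1); o=-s.R.T@s.t; return (o+d*(z-o[2])/d[2])[:2]
a=np.linspace(0,2*np.pi,40)
def ring(x,y,r,z): return np.c_[x+r*np.cos(a),y+r*np.sin(a),0*a+z]
def sil(cam,xy,D,H,z0=0):
    m=np.zeros((480*4,640*4),np.uint8); k={58:68,50:58,42:47,34:36}[D]/1000
    for A,B in((ring(*xy,D/2000,z0),ring(*xy,D/2000,z0+k)),(ring(*xy,D/2000-.003,z0+k),ring(*xy,D/2000-.003,z0+k+(H-k)*.55))):
        h=cv2.convexHull(((cam.proj(np.r_[A,B])+.5)*4).astype(np.int32)); cv2.fillConvexPoly(m,h,255)
    return m
E
python3 - <<'E'
from h import *
T=Cam("top"); S=Cam("scene")
G={58:((267,258),(364,253),.09),50:((434,273),(290,195),.076),42:((357,267),(320,225),.062),34:((184,278),(433,303),.048)}
def mask(c):
    h=cv2.cvtColor(c.img,cv2.COLOR_BGR2HSV); return ((h[...,2]<135)&(h[...,1]>110)).astype(np.uint8)*255
MT,MS=mask(T),mask(S)
for D,(pt,ps,H) in G.items():
    x0=T.ray(pt,H*.75); xs=S.ray(ps,H*.95)
    def cost(p,cams=((T,MT),(S,MS))):
        e=0
        for c,M in cams:
            m=cv2.resize(sil(c,p,D,H),(640,480),interpolation=cv2.INTER_AREA)
            ctr=c.proj([[*x0,H/2]])[0].astype(int); r=30
            w=np.s_[ctr[1]-r:ctr[1]+r,ctr[0]-r:ctr[0]+r]
            e+=np.abs(m[w].astype(float)-M[w]).sum()/255
        return e
    simp=x0+np.array([[0,0],[.008,0],[0,.008]])
    rs=[minimize(cost,x0,method="Nelder-Mead",args=(cc,),options=dict(initial_simplex=simp,xatol=1e-4)) for cc in (((T,MT),),((S,MS),),((T,MT),(S,MS)))]
    print(D,x0.round(4),xs.round(4),[(r.x.round(4),round(r.fun)) for r in rs])
    x=rs[2].x
    for c in (T,S):
        cs,_=cv2.findContours(sil(c,x,D,H),0,2)
        c.__dict__.setdefault("ov",[]).append(cs)
P=[]
for uv in((260,195),(305,188),(347,183),(389,178)):
    hsv=T.img[uv[1]-22:uv[1]+23,uv[0]-22:uv[0]+23].astype(int)
    P.append(T.ray(uv,.015))
P=np.array(P); print(P.round(4),np.linalg.norm(np.diff(P,axis=0),axis=1))
print("dish",T.ray((430,167),.02),"ele",T.ray((216,197),.045),"bell",T.ray((503,241),.02),"purple",T.ray((406,324),.07))
for c,n,w in((T,"t",(150,350,170,530)),(S,"s",(170,350,170,460))):
    y0,y1,xx0,xx1=w; k=2 if n=="t" else 2.7
    im=cv2.resize(c.img[y0:y1,xx0:xx1],None,fx=k,fy=k,interpolation=cv2.INTER_CUBIC)
    for cs in c.ov: cv2.polylines(im,[((q/4-[xx0,y0])*k).astype(np.int32) for q in cs],1,(255,255,0))
    for p in P: cv2.polylines(im,[((c.proj(ring(*p,.036,.015))+.5-[xx0,y0])*k).astype(np.int32)],1,(0,255,0))
    cv2.imwrite(f"pics/ov_{n}.png",im)
E
```

```text
58 [0.4827 0.089 ] [0.4856 0.098 ] [(array([0.4856, 0.0903]), 93), (array([0.4886, 0.0994]), 469), (array([0.4842, 0.0921]), 646)]
50 [ 0.4549 -0.2393] [ 0.4568 -0.2326] [(array([ 0.4545, -0.2426]), 153), (array([ 0.4535, -0.2379]), 591), (array([ 0.4536, -0.2425]), 762)]
42 [ 0.4678 -0.0884] [ 0.4687 -0.0821] [(array([ 0.4699, -0.0875]), 77), (array([ 0.4673, -0.0859]), 407), (array([ 0.4687, -0.0874]), 489)]
34 [0.4465 0.2557] [0.4487 0.2614] [(array([0.448 , 0.2584]), 64), (array([0.4489, 0.2627]), 163), (array([0.4472, 0.26  ]), 244)]
[[ 0.623   0.1103]
 [ 0.6387  0.016 ]
 [ 0.6501 -0.0729]
 [ 0.6616 -0.1624]] [0.0956621  0.08956031 0.09023942]
dish [ 0.68482745 -0.2496539 ] ele [0.61036275 0.1963473 ] bell [ 0.52559317 -0.39576639] purple [ 0.35585083 -0.1781603 ]
```

View pics/ov_t.png

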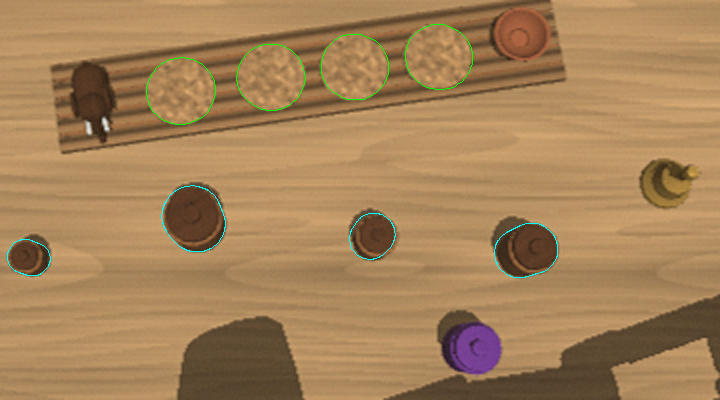

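View pics/ov_s.png

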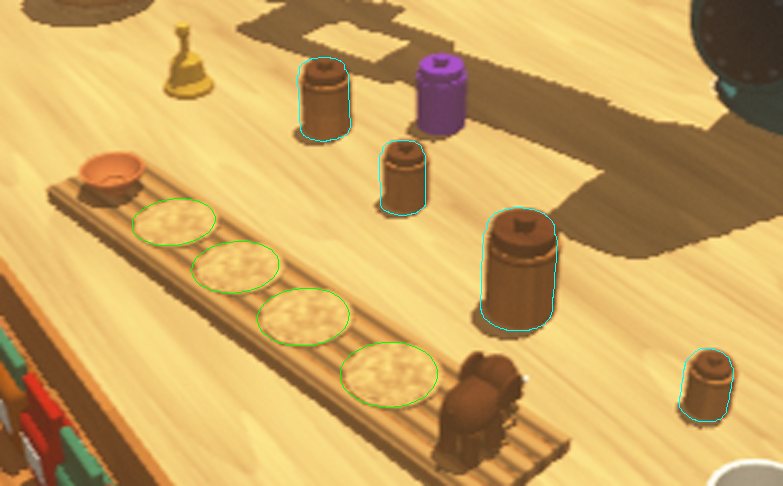

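Both overlays fit: the brown 50 at crop (535,247) is distinct from the purple one, and the pads match in both views. Shadows bias the silhouettes by a few mm, so I refine with the lid and knob picks, then plan the first move.

```bash
cat > go.py <<'E'
import sys,numpy as np
from bench import telemetry
def go(x,y,tipz,yawdeg):
    o=telemetry.get_obs(); p=np.array(o["tool_pos"]); w=o["ee_rot"][2]
    d=np.array([x,y,tipz+.18])-p; c,s=np.cos(w),np.sin(w)
    print("t",round(o["time"],2),"grasp",(p-[0,0,.18]).round(4),"yaw",round(np.degrees(w),2),"rot",np.round(o["ee_rot"],3),"w",round(o["width"],4))
    print("units",np.round([ (c*d[0]+s*d[1])/.05,(s*d[0]-c*d[1])/.05,-d[2]/.05, -(yawdeg-np.degrees(w))/10],3))
if __name__=="__main__": go(*map(float,sys.argv[1:]))
E
python3 - <<'E'
from h import *
T=Cam("top"); S=Cam("scene")
for D,pt,ps,H in((58,(266,257),(363.7,250.4),.09),(50,(437,273.5),(290.4,193),.076),(42,(358,267.5),(319.6,223.3),.062),(34,(183,278),(433,300.7),.048)):
    print(D,T.ray(pt,H*.88).round(4),S.ray(ps,H*.98).round(4))
E
python3 go.py .487 .093 .15 98
```

```text
58 [0.483  0.0899] [0.4826 0.0932]
50 [ 0.4529 -0.2426] [ 0.4522 -0.2377]
42 [ 0.4658 -0.0895] [ 0.4667 -0.0865]
34 [0.4459 0.2561] [0.445  0.2578]
t 0.3 grasp [ 0.2059 -0.5099  0.2243] yaw 21.99 rot [-3.141 -0.     0.384] w 0.094
units [ 9.728 -9.077  1.486 -7.601]
```

Emit:
apply_moves --moves '[[[9.64,-9.08,1.5,-7.6,0],[9.64,-9.08,1.5,-7.6,0],[9.64,-9.08,1.5,-7.6,0],[9.64,-9.08,1.5,-7.6,0],[9.64,-9.08,1.5,-7.6,0],[9.64,-9.08,1.5,-7.6,0],[9.64,-9.08,1.5,-7.6,0],[9.64,-9.08,1.5,-7.6,0],[9.64,-9.08,1.5,-7.6,0],[9.64,-9.08,1.5,-7.6,0]]]'

```text
time: 1.55
tool_pos: [0.4661, 0.0562, 0.3344]
ee_rot: [3.14, 0.001, 1.711]
wrist_force: [1.1, -1.6, 0.6]
width: 0.0942
finger_force: 0.0
```

```bash
python3 go.py .483 .0915 .15 98
```

```text
t 1.55 grasp [0.4661 0.0562 0.1544] yaw 98.01 rot [3.140e+00 1.000e-03 1.711e+00] w 0.0942
units [0.652 0.434 0.088 0.001]
```

Emit:
apply_moves --moves '[[[0.65,0.4,0.1,0,0],[0.65,0.4,0.1,0,0],[0.65,0.4,0.1,0,0]]]'

```text
time: 1.92
tool_pos: [0.4808, 0.0887, 0.3293]
ee_rot: [-3.141, 0.001, 1.71]
wrist_force: [0.4, 0.7, 0.9]
width: 0.0939
finger_force: 0.0
```

```bash
python3 go.py .483 .0915 .045 98; python3 - <<'E'
from h import *
c=Cam("scene"); cv2.imwrite("pics/a.png",cv2.resize(c.img[130:350,200:460],None,fx=2.5,fy=2.5))
E
```

```text
t 1.93 grasp [0.4808 0.0887 0.1493] yaw 97.99 rot [-3.141e+00  1.000e-03  1.710e+00] w 0.0939
units [ 5.000e-02  5.200e-02  2.086e+00 -1.000e-03]
```

View pics/a.png

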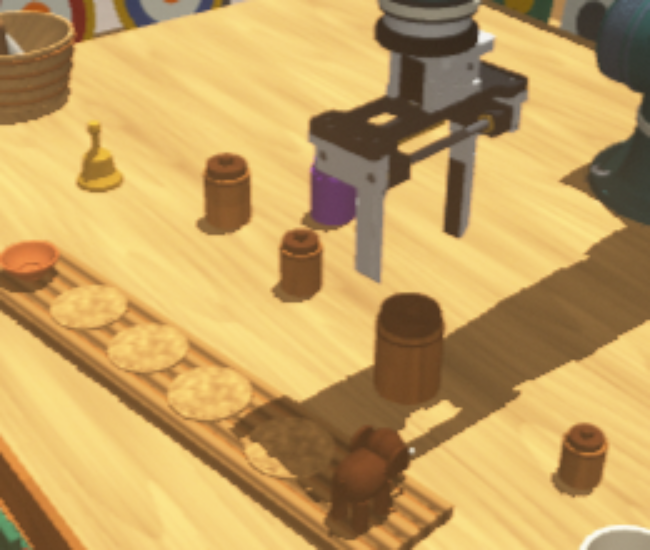

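The fingers straddle the largest canister at crop (408,350), which is aligned with the tool above it. I descend and grip.

Emit:
apply_moves --moves '[[[0.05,0.05,1.0,0,0],[0.05,0.05,2.1,0,0],[0.05,0.05,2.1,0,0],[0.05,0.05,2.1,0,1],[0.05,0.05,2.1,0,1],[0.05,0.05,2.1,0,1],[0.05,0.05,2.1,0,1],[0.05,0.05,2.1,0,1]]]'

```text
time: 2.98
tool_pos: [0.4833, 0.0919, 0.2255]
ee_rot: [3.141, 0.0, 1.71]
wrist_force: [-1.5, -0.5, 6.0]
width: 0.0575
finger_force: 30.0
```

```bash
python3 go.py .623 .1103 .105 98
```

```text
t 2.98 grasp [0.4833 0.0919 0.0455] yaw 98.0 rot [3.141 0.    1.71 ] w 0.0575
units [-0.025  2.818 -1.19  -0.   ]
```

Emit:
apply_moves --moves '[[[0,0,-0.6,0,1],[0,0,-1.2,0,1],[0,0.7,-1.2,0,1],[0,1.5,-1.2,0,1],[0,2.3,-1.2,0,1],[0,2.8,-1.2,0,1],[-0.02,2.82,-1.2,0,1],[-0.02,2.82,-1.2,0,1]]]'

```text
time: 3.98
tool_pos: [0.6223, 0.1105, 0.2833]
ee_rot: [-3.139, 0.0, 1.71]
wrist_force: [0.2, -0.2, -1.6]
width: 0.0574
finger_force: 30.0
```

```bash
python3 go.py .623 .1103 .0615 98;python3 - <<'E'
from h import *
c=Cam("scene"); 
im=c.img.copy()
for p in(.623,.1103),: cv2.polylines(im,[(c.proj(ring(*p,.029,.06))).astype(int)],1,(0,255,0))
cv2.imwrite("pics/b.png",cv2.resize(im[130:370,200:460],None,fx=2.5,fy=2.5))
E
```

```text
t 3.98 grasp [0.6223 0.1105 0.1033] yaw 97.99 rot [-3.139  0.     1.71 ] w 0.0574
units [-0.005  0.014  0.836 -0.001]
```

View pics/b.png

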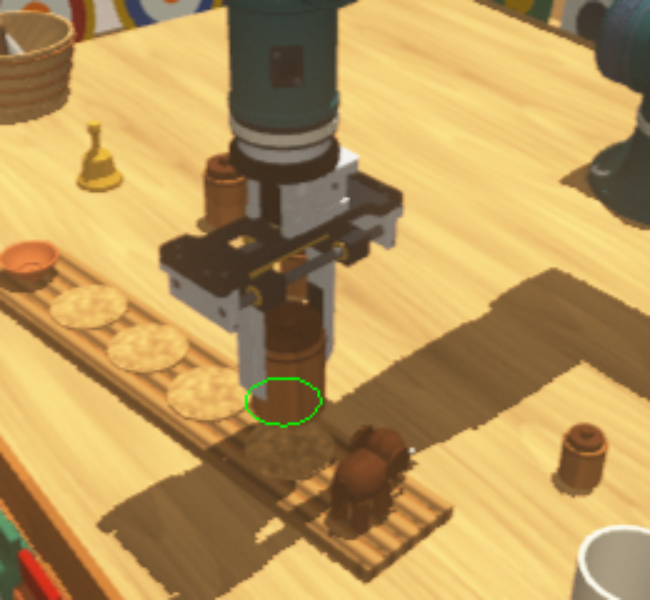

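The canister hangs upright over pad 1 at crop (288,400), centred to within a few mm. Lowering it slowly.

Emit:
apply_moves --moves '[[[0,0,0.4,0,1],[0,0,0.7,0,1],[0,0,0.8,0,1],[0,0,0.83,0,1],[0,0,0.83,0,1]]]'

```text
time: 4.65
tool_pos: [0.623, 0.1105, 0.2432]
ee_rot: [3.141, 0.0, 1.71]
wrist_force: [0.0, -0.0, -1.7]
width: 0.0578
finger_force: 30.0
```

Emit:
apply_moves --moves '[[[0,0,0.03,0,1],[0,0,0.05,0,1],[0,0,0.05,0,1],[0,0,0.05,0,1]]]'

```text
time: 5.15
tool_pos: [0.623, 0.1105, 0.2406]
ee_rot: [3.141, 0.0, 1.71]
wrist_force: [-0.1, -0.3, -1.3]
width: 0.0578
finger_force: 30.0
```

Emit:
apply_moves --moves '[[[0,0,0.01,0,0.5],[0,0,0.01,0,0.2],[0,0,0.01,0,0],[0,0,0,0,0],[0,0,-0.8,0,0],[0,0,-1.8,0,0],[0,0,-2.0,0,0],[0,0,-2.0,0,0]]]'

```text
time: 6.15
tool_pos: [0.6229, 0.1105, 0.3408]
ee_rot: [3.14, 0.0, 1.71]
wrist_force: [-0.0, 0.1, -0.7]
width: 0.0942
finger_force: 0.0
```

```bash
python3 go.py .4457 .2565 .12 98
```

```text
t 6.15 grasp [0.6229 0.1105 0.1608] yaw 97.99 rot [3.14 0.   1.71] w 0.0942
units [ 3.384e+00 -3.104e+00  8.160e-01 -1.000e-03]
```

Emit:
apply_moves --moves '[[[3.38,-3.1,0,0,0],[3.38,-3.1,0,0,0],[3.38,-3.1,0,0,0],[3.38,-3.1,0,0,0],[3.38,-3.1,0.6,0,0],[3.38,-3.1,0.8,0,0],[3.38,-3.1,0.8,0,0]]]'

```text
time: 7.02
tool_pos: [0.4457, 0.2558, 0.298]
ee_rot: [-3.137, 0.001, 1.71]
wrist_force: [0.4, -0.6, 0.5]
width: 0.0942
finger_force: 0.0
```

```bash
python3 go.py .4457 .2565 .025 98; python3 - <<'E'
from h import *
T=Cam("top");S=Cam("scene")
a1=cv2.resize(T.img[140:330,150:400],None,fx=2,fy=2); a2=cv2.resize(S.img[150:400,250:520],(410,380))
cv2.imwrite("pics/c.png",cv2.resize(np.hstack([a1[:380],a2]),None,fx=.87,fy=.87))
E
```

```text
t 7.03 grasp [0.4457 0.2558 0.118 ] yaw 97.95 rot [-3.137e+00  1.000e-03  1.710e+00] w 0.0942
units [ 0.013  0.003  1.86  -0.005]
```

View pics/c.png

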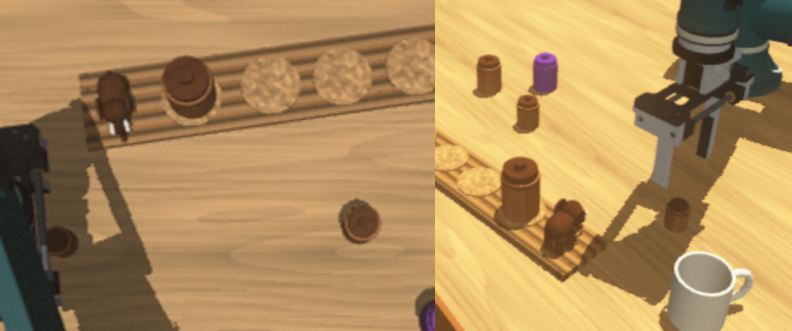

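The 58 stands upright, well on pad 1. Next I grip the 34.

Emit:
apply_moves --moves '[[[0.01,0,1.0,0,0],[0.01,0,1.8,0,0],[0.01,0,1.83,0,0],[0.01,0,1.83,0,0],[0.01,0,1.83,0,1],[0.01,0,1.83,0,1],[0.01,0,1.83,0,1],[0.01,0,1.83,0,1],[0.01,0,1.83,0,1]]]'

```text
time: 8.25
tool_pos: [0.4458, 0.2568, 0.2088]
ee_rot: [3.142, 0.0, 1.71]
wrist_force: [0.3, 0.4, -0.3]
width: 0.0472
finger_force: 0.0
```

```bash
python3 go.py .6616 -.1624 .11 98
```

```text
t 8.25 grasp [0.4458 0.2568 0.0288] yaw 98.0 rot [3.142 0.    1.71 ] w 0.0472
units [-8.903  3.108 -1.624 -0.   ]
```

Emit:
apply_moves --moves '[[[0,0,0.07,0,0.45],[0,0,0.07,0,1],[0,0,0.07,0,1],[0,0,0.07,0,1],[0,0,0.07,0,1]]]'

```text
time: 8.88
tool_pos: [0.4458, 0.2568, 0.2052]
ee_rot: [-3.141, 0.0, 1.71]
wrist_force: [0.2, 0.6, -1.1]
width: 0.0332
finger_force: 30.0
```

```bash
python3 go.py .6616 -.1624 .11 98
```

```text
t 8.88 grasp [0.4458 0.2568 0.0252] yaw 97.99 rot [-3.141  0.     1.71 ] w 0.0332
units [-8.902e+00  3.109e+00 -1.695e+00 -1.000e-03]
```

Emit:
apply_moves --moves '[[[0,0,-0.9,0,1],[0,0,-2,0,1],[-0.6,0.2,-2.5,0,1],[-1.6,0.6,-2.5,0,1],[-2.7,0.9,-2.5,0,1],[-3.8,1.3,-2.5,0,1],[-4.9,1.7,-2.5,0,1],[-6.0,2.1,-2.5,0,1],[-7.1,2.5,-2.5,0,1],[-7.8,2.8,-2.5,0,1]]]'

```text
time: 10.12
tool_pos: [0.6394, -0.1127, 0.3299]
ee_rot: [-3.141, 0.0, 1.708]
wrist_force: [0.2, 0.7, -1.7]
width: 0.0334
finger_force: 30.0
```

```bash
python3 go.py .6616 -.1624 .06 98
```

```text
t 10.12 grasp [ 0.6394 -0.1127  0.1499] yaw 97.87 rot [-3.141  0.     1.708] w 0.0334
units [-1.046  0.305  1.798 -0.013]
```

Emit:
apply_moves --moves '[[[-0.7,0.2,0.2,0,1],[-1.1,0.31,1.0,0,1],[-1.1,0.31,1.8,0,1],[-1.1,0.31,1.8,0,1],[-1.1,0.31,1.8,0,1],[-1.1,0.31,1.8,0,1]]]'

```text
time: 10.88
tool_pos: [0.6624, -0.1621, 0.2436]
ee_rot: [3.137, 0.002, 1.711]
wrist_force: [-0.5, 0.5, -0.1]
width: 0.0331
finger_force: 30.0
```

```bash
python3 go.py .6616 -.1624 .0402 98
```

```text
t 10.88 grasp [ 0.6624 -0.1621  0.0636] yaw 98.02 rot [3.137e+00 2.000e-03 1.711e+00] w 0.0331
units [-0.004 -0.017  0.467  0.002]
```

Emit:
apply_moves --moves '[[[0,-0.01,0.2,0,1],[0,-0.01,0.35,0,1],[0,-0.01,0.38,0,1],[0,-0.01,0.38,0,1],[0,-0.01,0.38,0,1]]]'

```text
time: 11.5
tool_pos: [0.6613, -0.1624, 0.2215]
ee_rot: [3.141, 0.0, 1.71]
wrist_force: [-0.2, 0.1, -0.6]
width: 0.0334
finger_force: 30.0
```

Grasp z is 0.0415 and contact is expected at 0.0402, so I lower 1.3 mm more and release.

Emit:
apply_moves --moves '[[[0,0,0.025,0,1],[0,0,0.025,0,1],[0,0,0.025,0,0.4],[0,0,0.025,0,0.2],[0,0,0.025,0,0],[0,0,0.025,0,0],[0,0,-0.8,0,0],[0,0,-1.9,0,0],[0,0,-2.2,0,0],[0,0,-2.2,0,0]]]'

```text
time: 12.75
tool_pos: [0.6613, -0.1623, 0.3328]
ee_rot: [3.139, 0.001, 1.71]
wrist_force: [1.3, -0.8, -0.6]
width: 0.0942
finger_force: 0.0
```

```bash
python3 go.py .4665 -.0875 .031 98
```

```text
t 12.75 grasp [ 0.6613 -0.1623  0.1528] yaw 97.99 rot [3.139e+00 1.000e-03 1.710e+00] w 0.0942
units [ 2.024e+00 -3.650e+00  2.436e+00 -1.000e-03]
```

Emit:
apply_moves --moves '[[[2.02,-3.65,0.2,0,0],[2.02,-3.65,0.2,0,0],[2.02,-3.65,0.2,0,0],[2.02,-3.65,0.2,0,0],[2.02,-3.65,0.2,0,0],[2.02,-3.65,1.0,0,0],[2.02,-3.65,1.8,0,0],[2.02,-3.65,2.4,0,0],[2.02,-3.65,2.46,0,0],[2.02,-3.65,2.46,0,0]]]'

```text
time: 14.0
tool_pos: [0.4671, -0.088, 0.2084]
ee_rot: [-3.141, 0.0, 1.71]
wrist_force: [0.2, 0.4, 0.5]
width: 0.0942
finger_force: 0.0
```

Emit:
apply_moves --moves '[[[0,0,0,0,1],[0,0,0,0,1],[0,0,0,0,1],[0,0,0,0,1],[0,0,0,0,1],[0,0,0,0,1],[0,0,0,0,1]]]'

```text
time: 14.88
tool_pos: [0.4664, -0.0877, 0.2084]
ee_rot: [-3.141, 0.0, 1.71]
wrist_force: [0.2, 0.5, 0.4]
width: 0.0408
finger_force: 30.0
```

```bash
python3 go.py .6501 -.0729 .09 98
```

```text
t 14.88 grasp [ 0.4664 -0.0877  0.0284] yaw 97.99 rot [-3.141  0.     1.71 ] w 0.0408
units [-2.180e-01  3.680e+00 -1.233e+00 -1.000e-03]
```

Emit:
apply_moves --moves '[[[0,0,-0.7,0,1],[0,0,-1.3,0,1],[-0.06,0.9,-1.3,0,1],[-0.12,2.0,-1.3,0,1],[-0.18,3.0,-1.3,0,1],[-0.22,3.68,-1.3,0,1],[-0.22,3.68,-1.3,0,1],[-0.22,3.68,-0.8,0,1],[-0.22,3.68,-0.45,0,1],[-0.22,3.68,-0.4,0,1]]]'

```text
time: 16.12
tool_pos: [0.6488, -0.073, 0.2261]
ee_rot: [-3.137, -0.001, 1.71]
wrist_force: [-0.6, 0.4, 0.2]
width: 0.0415
finger_force: 30.0
```

Emit:
apply_moves --moves '[[[0,0,0.04,0,1],[0,0,0.06,0,1],[0,0,0.06,0,1],[0,0,0.06,0,1]]]'

```text
time: 16.62
tool_pos: [0.6503, -0.073, 0.2259]
ee_rot: [3.141, 0.0, 1.71]
wrist_force: [-0.1, -0.8, -1.4]
width: 0.0413
finger_force: 30.0
```

```bash
python3 go.py .6501 -.0729 .0434 98
```

```text
t 16.62 grasp [ 0.6503 -0.073   0.0459] yaw 97.99 rot [3.141 0.    1.71 ] w 0.0413
units [ 0.003 -0.003  0.05  -0.001]
```

Emit:
apply_moves --moves '[[[0,0,0.03,0,1],[0,0,0.05,0,1],[0,0,0.05,0,1],[0,0,0.05,0,0.5],[0,0,0.05,0,0.2],[0,0,0.05,0,0],[0,0,0.04,0,0],[0,0,-0.8,0,0],[0,0,-1.9,0,0],[0,0,-2.1,0,0]]]'

```text
time: 17.88
tool_pos: [0.6509, -0.0731, 0.3364]
ee_rot: [3.132, 0.003, 1.71]
wrist_force: [-0.2, -0.2, -0.9]
width: 0.094
finger_force: 0.0
```

```bash
python3 go.py .4527 -.240 .037 98
```

```text
t 17.88 grasp [ 0.6509 -0.0731  0.1564] yaw 97.99 rot [3.132e+00 3.000e-03 1.710e+00] w 0.094
units [-2.754e+00 -4.390e+00  2.388e+00 -1.000e-03]
```

Emit:
apply_moves --moves '[[[-2.75,-4.38,0,0,0],[-2.75,-4.38,0,0,0],[-2.75,-4.38,0,0,0],[-2.75,-4.38,0,0,0],[-2.75,-4.38,0,0,0],[-2.75,-4.38,0,0,0],[-2.75,-4.38,0.6,0,0],[-2.75,-4.38,1.6,0,0],[-2.75,-4.38,2.35,0,0],[-2.75,-4.38,2.35,0,0]]]'

```text
time: 19.12
tool_pos: [0.4522, -0.2375, 0.209]
ee_rot: [-3.136, -0.006, 1.713]
wrist_force: [0.5, -0.5, 0.6]
width: 0.0939
finger_force: 0.0
```

Emit:
apply_moves --moves '[[[0,0,0,0,0],[0,0,0,0,1],[0,0,0,0,1],[0,0,0,0,1],[0,0,0,0,1],[0,0,0,0,1],[0,0,0,0,1],[0,0,0,0,1]]]'

```text
time: 20.12
tool_pos: [0.4523, -0.2396, 0.2129]
ee_rot: [-3.141, 0.0, 1.71]
wrist_force: [-0.9, 0.1, 1.5]
width: 0.0497
finger_force: 30.0
```

```bash
python3 go.py .6387 .016 .12 98
```

```text
t 20.12 grasp [ 0.4523 -0.2396  0.0329] yaw 97.99 rot [-3.141  0.     1.71 ] w 0.0497
units [ 4.545e+00  4.402e+00 -1.741e+00 -1.000e-03]
```

Emit:
apply_moves --moves '[[[0,0,-0.9,0,1],[0,0,-1.9,0,1],[0.5,0.5,-1.9,0,1],[1.3,1.25,-1.9,0,1],[2.1,2.0,-1.9,0,1],[2.9,2.8,-1.9,0,1],[3.7,3.6,-1.9,0,1],[4.3,4.2,-1.9,0,1],[4.54,4.4,-1.9,0,1],[4.54,4.4,-1.9,0,1]]]'

```text
time: 21.38
tool_pos: [0.6387, 0.0162, 0.3069]
ee_rot: [-3.14, 0.0, 1.711]
wrist_force: [-0.6, -0.2, -1.5]
width: 0.0496
finger_force: 30.0
```

```bash
python3 go.py .6387 .016 .0479 98
```

```text
t 21.38 grasp [0.6387 0.0162 0.1269] yaw 98.06 rot [-3.14   0.     1.711] w 0.0496
units [-0.004  0.     1.58   0.006]
```

Emit:
apply_moves --moves '[[[0,0,0.7,0,1],[0,0,1.3,0,1],[0,0,1.48,0,1],[0,0,1.52,0,1],[0,0,1.52,0,1],[0,0,1.52,0,1]]]'

```text
time: 22.12
tool_pos: [0.6391, 0.0156, 0.2336]
ee_rot: [3.139, 0.001, 1.71]
wrist_force: [-0.6, -0.0, -1.0]
width: 0.0492
finger_force: 30.0
```

```bash
python3 go.py .6387 .016 .0479 98
```

```text
t 22.12 grasp [0.6391 0.0156 0.0536] yaw 97.98 rot [3.139e+00 1.000e-03 1.710e+00] w 0.0492
units [ 0.009 -0.007  0.113 -0.002]
```

Emit:
apply_moves --moves '[[[0,0,0.05,0,1],[0,0,0.08,0,1],[0,0,0.08,0,1],[0,0,0.08,0,1]]]'

```text
time: 22.62
tool_pos: [0.6388, 0.0159, 0.228]
ee_rot: [3.141, 0.0, 1.71]
wrist_force: [-0.3, 0.6, 0.2]
width: 0.0497
finger_force: 30.0
```

Contact height is reached at 0.048. I release, rise, and back away toward the base so the camera has a clear view.

Emit:
apply_moves --moves '[[[0,0,0,0,0.5],[0,0,0,0,0.2],[0,0,0,0,0],[0,0,0,0,0],[0,0,-0.8,0,0],[0,0,-1.9,0,0],[0,0,-2.6,0,0],[0,-1.0,-3,0,0],[0,-2.2,-3,0,0],[0,-3.4,-3,0,0]]]'

```text
time: 23.88
tool_pos: [0.4687, -0.008, 0.3783]
ee_rot: [3.14, 0.001, 1.71]
wrist_force: [0.5, -0.8, 0.9]
width: 0.0936
finger_force: 0.0
```

Emit:
apply_moves --moves '[[[0,-1,0,0,0],[0,-1,0,0,0],[0,-1,0,0,0]]]'

```text
time: 24.25
tool_pos: [0.4212, -0.0148, 0.3784]
ee_rot: [3.14, 0.001, 1.71]
wrist_force: [0.6, -0.3, -1.1]
width: 0.0941
finger_force: 0.0
```

```bash
python3 - <<'E'
from h import *
T=Cam("top");S=Cam("scene")
P=[(.623,.1103),(.6387,.016),(.6501,-.0729),(.6616,-.1624)]
ims=[]
for c,(y0,y1,x0,x1) in((T,(140,220,190,450)),(S,(180,360,200,420))):
    k=780/(x1-x0) if c is T else 1.9
    im=cv2.resize(c.img[y0:y1,x0:x1],None,fx=k,fy=k,interpolation=cv2.INTER_CUBIC)
    for p,D,H in zip(P,(58,50,42,34),(.09,.076,.062,.048)):
        cs,_=cv2.findContours(sil(c,p,D,H,.015),0,2); cv2.polylines(im,[((q/4-[x0,y0])*k).astype(np.int32) for q in cs],1,(255,255,0))
        cv2.polylines(im,[((c.proj(ring(*p,.036,.015))+.5-[x0,y0])*k).astype(np.int32)],1,(0,255,0))
    ims.append(im)
w=np.zeros((ims[1].shape[0],780,3),np.uint8); w[:,:ims[1].shape[1]]=ims[1]
o=np.vstack([ims[0],w]); print(o.shape); cv2.imwrite("pics/d.png",o)
E
```

```text
(582, 780, 3)
```

View pics/d.png

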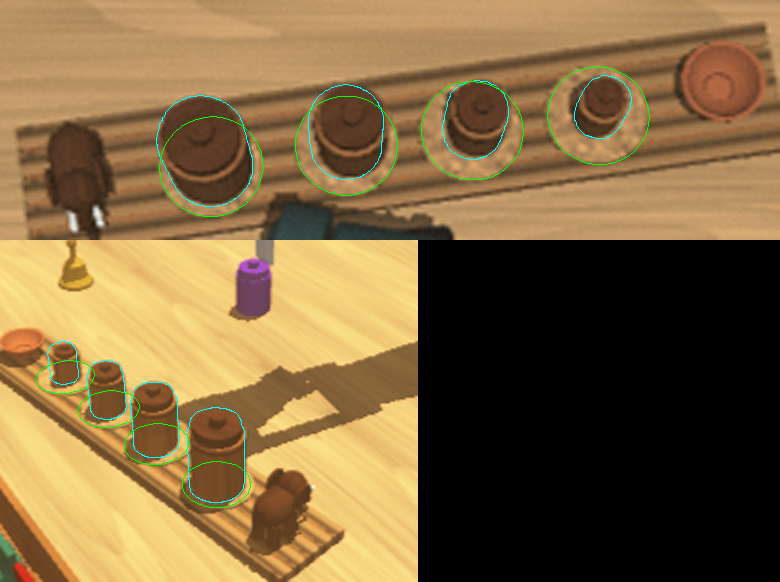

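In both views all four canisters stand upright, matching their predicted outlines to within about 3 mm: crop (203,150), (347,130), (477,120) and (602,105), going from the elephant to the dish. The bell hasn't moved and the gripper is clear, so I hand the job in.

```bash
python3 -c "
from bench import ticket
print(ticket.close_job())"
```

```text
the job is handed in; nothing more can be done
None
```

The job is handed in: all four canisters stand upright on their pads in size order, largest beside the elephant, each within about 3 mm of its pad's centre in the last pictures, and the bell was not touched; the system returned no verdict.

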